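# Pry open the dipping machine's terminal box

### The arm

A 6-joint arm with a two-finger parallel gripper is mounted at the origin on the work surface. World frame = base frame: x ahead of the robot, y to its left, z up, the work surface at z = 0. Lengths are in mm, angles in rad, forces in N, time in s.
With the tool pointing down it reaches from about 350 to 950 mm from the base axis. Payload 17.4 kg.
Tool frame: the origin (TCP) lies on the centre line of the jaws, within the pads' length; the fingertips stand 22 mm ahead of it and the grasp point (between the pads) lies 3 mm ahead of it; z points along the fingers, y is the line along which they close (so a half turn about z gives the same grasp; the last joint's range is limited). The gripper opens to 93 mm and grips with 3 to 60 N. Pads are 15 mm wide; open, the fingers measure 128 mm over their backs; the gripper's body (75 mm by 188 mm) begins 65 mm behind the grasp point.
Start: joints at [-1.385, 0.116, 1.442, -0, 1.584, -0.038], TCP at [149.797, -658.174, 240.646] pointing down, gripper open.
Joint ranges: [-2.83, 2.83], [-0.83, 2.19], [0.07, 2.5], [-1.14, 4.28], [0.01, 3], [-2.97, 2.97]. Speed limits (rad/s): [1.89, 1.89, 2.22, 3.14, 3.14, 3.14].

### API

Orientations are given as a rotation vector (axis times angle).
In Python, from bench import robot gives the robot as it stands.
- The arm moves only by the tool jog_arm, never from a script. Its argument "series" is a list of rows, each an object with "linear": the shift along the tool's x, y, z in units of 50 mm (1.0 is 50 mm), a list of three; "dr": the turn, a rotation vector about the tool's x, y, z in units of 5 degrees (1.0 is 5 degrees), a list of three. A call has 1 to 20 rows; each row shifts and turns the commanded pose from where the row before left it, along the tool's axes as they then stand; what a row does not reach is not made up. A row lasts 1/10 s, in which the tool goes at most 50 mm and 8.59 degrees, less where a joint would pass 70% of its speed; a pose out of reach is approached as far as the arm can. A call with a number of a shift or a turn outside -1 to 1 is refused whole. A call with a gripper value outside its range is refused whole. "gripper" is the opening, from 0 (shut) to 1 (fully open), set as the call begins (left out, the last holds). The fingers move at their own pace and stop on an object; the grip force is fixed at half the most. Time passes only in rows, so rows that do not move let the fingers close. It gives the time, the measured TCP pose, the force, the opening and the grip force at its end, in the units of the state.
- robot.read_state(): the state, without advancing time (a new reading comes with each control period).
- robot.get_image(name): name is "scene" or "side" or "wrist"; returns (picture, depth): 420x560x3 uint8, blue, green, red; 420x560 float32, mm along the optical axis (not along the pixel's ray), 0 where there is no reading.
- robot.calibration(name): a dict with "vfov" (degrees; the focal length in pixels is half the picture's height over the tangent of half this angle, whatever the lens; pixels are square), "cx", "cy" (the principal point, pixels), "position" and "rotation" of the camera in the world. Camera axes: x right, y up, looking along -z (the intrinsics and any distortion apply to the point x, -y, -z); pixel columns grow to the right and rows downward; lengths in mm; the calibration is good to about 2 mm. The wrist camera is an equidistant fisheye: a pixel r from the principal point sees the ray r / f radians off the axis. A picture is of the moment at which its call begins: read the wrist's pose just before it. calibration takes no time and is no camera call; for the wrist camera it gives the pose at the moment of the call.
- robot.sign_off(): hands the job in; it is judged then, once.
The state is a dict: "time": time; "joint_positions": joint angles; "dq": joint speeds; "joint_efforts": joint torques, N m; "tcp_pos": TCP position; "tcp_rot": TCP orientation; "force": force on the tool from outside, world axes, zero at the start; "torque": the same for the moment, N m; "opening": opening from 0.0 (shut) to 1.0 (fully open); "grasp_force": force on a finger pad.
Only numpy, scipy, OpenCV 4.12 (cv2) and the standard library are available. Lean on these libraries where they do the work, as an engineer would, in place of code of your own. Each camera call takes 0.05 s, during which the arm holds its last target. There are 200 camera calls.

### The job

Open the candle dipper's grey terminal box: take the flat-blade opener from its wooden rest, push the blade into the notch of the white snap-fit cover and lever up that end until the cover springs loose, without using the fingers on the cover for this. Put the opener back across its rest the same way up, and lift the cover off and set it down flat, top side up, in the teal tray, without dropping it. Leave the candles, wax block and jar standing where they are.

Things in the scene. Friction and masses are not known exactly. Their poses are not given: they have to be found in the camera images.
- box: Grey open-topped terminal box fixed to the bench, 140 mm (its x) by 60 mm (its y), walls 5 mm thick, rim 100 mm high, hollow to 64 mm below the rim. Origin: centre of its underside. Its -x end is the notch end; it faces the robot, turned by up to 0.25 rad. Two hidden spring catches inside the long walls, 40 mm behind the notch end, hold the cover.
- box_sill (a point): Middle of the front top edge of the yellow pry sill: a solid ledge 34 mm wide, its top level with the rim (100 mm above the bench), that sticks out 10 mm from the box's notch end. It is the support on which to lever the blade. Axes as the box.
- cover_center (a point): Centre of the white snap-fit cover's outer sides: 140 mm (its x) by 60 mm (its y), 120 g, a 5 mm top plate on a 9 mm high skirt that stands on the box's rim, flush with the box. Point mid-way up these 14 mm, 7 mm above the rim when shut. Smooth; grip it across the 60 mm. Lugs reach 16 mm below the skirt: in the tray it stands on them, this point 23 mm above the tray floor. z: up.
- cover_notch (a point): Middle of the notch: a gap 28 mm wide and 9 mm high in the skirt at the cover's -x end, above the yellow sill; a yellow patch on the cover's top marks that end. Point at the outer face, on the skirt's underside (rim height when shut); it rises with the cover. Behind it is free space for the blade under the top plate (ceiling 9 mm above this point), 30 mm deep.
- cover_far (a point): Middle of the cover's other (+x) end, at the outer face, on the skirt's underside; the cover hinges here on the rim when pried. The catches let go once the cover is raised about 7 mm at 30 mm behind the notch end, which takes about 15 N there. The notch end then stays propped up 15 to 18 mm and the cover lifts straight off; pressing that end down with over 10 N snaps it in again.
- opener_grip (a point): Centre of the opener's orange handle (120 mm long, 24 mm wide, 28 mm high, half-way up); whole tool 190 mm long, 140 g. Its x points along the tool towards the blade, z up. Grip it here across the 24 mm, between the ribs of the rest.
- opener_tip (a point): Middle of the tip edge of the steel blade, 130 mm ahead of opener_grip along the tool's x and at the same level. The blade is flat, 16 mm wide, 3 mm thick, and sticks out 70 mm from the handle.
- rest_top (a point): Middle of the opener's wooden rest, fixed: a 130 mm (its x) by 120 mm board, 4 mm thick, with two ribs across it (along its y, 120 mm long, 10 mm wide, centred 30 mm either side of the middle in x, tops 18 mm above the bench). This point is level with the rib tops; the handle lies across both ribs, so opener_grip is 14 mm above it.
- tray: Open teal tray fixed to the bench, 240 mm (its x) by 170 mm (its y), 30 mm high, walls and floor 4 mm. Origin: centre of its underside. Rest and tray stand on either side of the box, and may be swapped.
- pillar_a: Beeswax pillar candle, 60 mm across, 90 mm high, standing loose; origin at its foot.
- pillar_b: Beeswax pillar candle, 68 mm across, 120 mm high, standing loose; origin at its foot.
- tree_candle: Tree-shaped candle, 72 mm across, 130 mm high, standing loose; origin at its foot.
- pear_candle: Pear-shaped candle, 68 mm across, 90 mm high, standing loose; origin at its foot.
- cone_candle: Slender cone candle, 56 mm across, 150 mm high, standing loose; origin at its foot.
- wax_block: Block of beeswax 60 x 90 x 50 mm, loose; origin under its centre.
- jar: Amber jar, 66 mm across, 90 mm high, standing loose; origin at its foot.
Mind the look-alikes: they are no part of the job. Of the things shaped like the part that bears cover_center, the white one is meant.

How it is judged:
By the outcome, as a careful person would: the job done as asked, in the order asked, and still so for the second after the job is handed in, with the robot touching nothing.
It also fails if it takes over 72 s, if anything falls off the work surface, if the arm or the gripper's body presses on something with over 40 N, if the wrist force passes 120 N, or if a joint passes its speed limit or range.

## Working session

There is one attempt and no reset: what is moved stays moved. The work goes in short steps, Python scripts to look and compute and a tool call to move; the robot and the scene stay as the last step left them, time stands still between calls to the robot, and variables do not carry over. Pictures are saved under pics/ and viewed, at most 10 in all, crops included, and the job is handed in when it is done.

Besides the shell and the picture viewer there is one more tool, called after "Emit:" by a JSON object that holds its "method" and its "body", one argument or row to a line. jog_arm: Moves the arm, as the interface text tells. Its arguments: {"type":"object","properties":{"series":{"type":"array","items":{"type":"object","properties":{"linear":{"type":"array","items":{"type":"number"}},"dr":{"type":"array","items":{"type":"number"}}}}},"gripper":{"type":"number"}},"required":["series"]}

```bash
ls; mkdir -p pics
cat > h.py <<'E'
import numpy as np, cv2
from bench import robot
def cloud(n):
    c=robot.calibration(n); im,d=robot.get_image(n)
    f=210/np.tan(np.radians(c['vfov'])/2)
    v,u=np.mgrid[0:420,0:560]
    x=(u-c['cx'])/f; y=(v-c['cy'])/f
    if n=='wrist':
        r=np.hypot(x,y)+1e-9; s=np.tan(np.minimum(r,1.5))/r; x=x*s;y=y*s
    P=np.stack([x*d,-y*d,-d],-1)@np.array(c['rotation']).T+np.array(c['position'])
    P[d<=0]=np.nan
    return im,d,P
E
python3 - <<'E'
from h import *
print(robot.read_state())
for n in ['scene','side','wrist']:
    print(n,robot.calibration(n))
    im,d,P=cloud(n); cv2.imwrite(f'pics/{n}0.png',im); np.savez(f'{n}0.npz',im=im,P=P,d=d)
E
```

```text
pics
{'time': 0.0, 'joint_positions': array([-1.38476713e+00,  1.16487174e-01,  1.44226552e+00,  8.41995115e-06,
        1.58401436e+00, -3.77790708e-02]), 'dq': array([ 6.75951860e-04,  6.90314763e-04,  4.26892584e-05, -5.41828342e-04,
        3.61004130e-04, -7.86763682e-04]), 'joint_efforts': array([-2.67411589e-03, -7.21256948e+01, -6.22612882e+01,  7.78757595e-02,
        2.36966077e-02, -3.47886089e-05]), 'tcp_pos': array([ 149.78590843, -657.98267227,  239.90421481]), 'tcp_rot': array([-3.12077833e+00, -3.50693239e-01,  1.23381656e-04]), 'force': array([0.45049522, 0.61421278, 0.72875252]), 'torque': array([ 0.07128696, -0.00798715, -0.00787384]), 'grasp_force': 0.0, 'opening': 1.0015109182940791}
scene {'vfov': 54.22342426153892, 'cx': 274.66249776174624, 'cy': 206.9275362433191, 'position': array([1241.70973364,  378.37686553,  778.86374531]), 'rotation': array([0.54293708, 0.8994969 , 1.9070958 ])}Traceback (most recent call last):
  File "<stdin>", line 5, in <module>
  File "h.py", line 10, in cloud
    P=np.stack([x*d,-y*d,-d],-1)@np.array(c['rotation']).T+np.array(c['position'])
      ~~~~~~~~~~~~~~~~~~~~~~~~~~~~~~~~~~~~~~~~~~~~~~~~~~~~^~~~~~~~~~~~~~~~~~~~~~~~
ValueError: operands could not be broadcast together with shapes (420,560) (3,)
```

```bash
sed -i "s/np.array(c\['rotation'\]).T/cv2.Rodrigues(np.array(c['rotation'],float))[0].T/" h.py
python3 - <<'E'
from h import *
for n in ['scene','side','wrist']:
    print(n,robot.calibration(n))
    im,d,P=cloud(n); cv2.imwrite(f'pics/{n}0.png',im); np.savez(f'{n}0.npz',im=im,P=P,d=d)
E
```

```text
scene {'vfov': 54.22342426153892, 'cx': 274.66249776174624, 'cy': 206.9275362433191, 'position': array([1241.70973364,  378.37686553,  778.86374531]), 'rotation': array([0.54293708, 0.8994969 , 1.9070958 ])}
side {'vfov': 51.673782532839724, 'cx': 284.9139909319729, 'cy': 213.91265416059073, 'position': array([ 119.38850363,  957.88159774, 1139.30571994]), 'rotation': array([ 0.20200912, -1.05843098, -2.56929452])}
wrist {'vfov': 65.70646984690485, 'cx': 281.7834287335202, 'cy': 212.9468103633383, 'position': array([ 212.84190288, -642.41600133,  384.95556012]), 'rotation': array([-0.20460354,  0.16372183, -1.34021293])}
```

View pics/scene0.png

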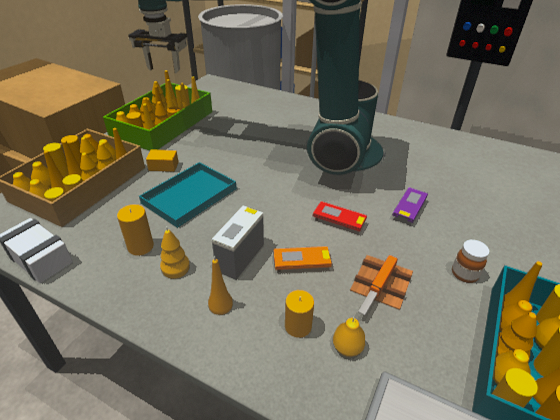

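View pics/side0.png

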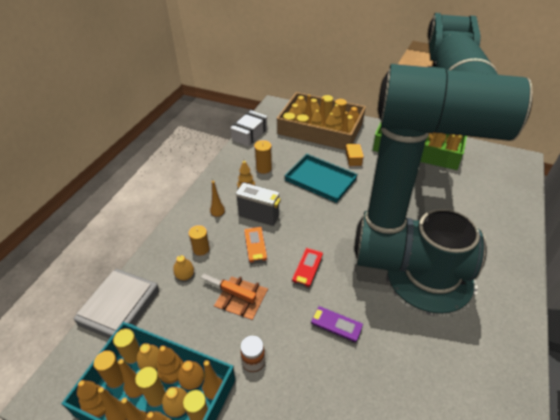

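Scene view: the white cover on the grey box is at (238,228), the opener on its rest at (380,275), and the empty teal tray at (188,193). Candidates for the cover are white on the box (238,228), orange (303,259), red (340,215) and purple (410,205), all loose on the bench except white. I choose the white one. For the tray, I choose the empty teal one over the candle crates at (525,340) and (160,115).

Run:
```python
from h import *
for n in ['scene','side']:
    z=np.load(n+'0.npz'); im,P=z['im'],z['P']; hsv=cv2.cvtColor(im,cv2.COLOR_BGR2HSV).astype(int); H,S,V=hsv[...,0],hsv[...,1],hsv[...,2]
    X,Y,Z=P[...,0],P[...,1],P[...,2]
    def rect(m,name):
        p=P[m][:,:2].astype(np.float32); 
        if len(p)<10: print(name,len(p));return
        print(n,name,len(p),'z',np.round(np.percentile(P[m][:,2],[5,50,95]),1),[np.round(a,1) for a in cv2.minAreaRect(p)], 'mean',p.mean(0).round(1))
    x0,x1,y0,y1=(190,275,190,285) if n=='scene' else (225,290,170,230)
    W=np.zeros(H.shape,bool);W[y0:y1,x0:x1]=1
    rect(W&(Z>108)&(Z<122),'covertop')
    rect(W&(Z>108)&(Z<122)&(S>120)&(H>20)&(H<35),'patch')
    rect(W&(Z>94)&(Z<106)&(S>120)&(H>20)&(H<35),'sill')
    x0,x1,y0,y1=(340,420,245,325) if n=='scene' else (195,275,265,320)
    W=np.zeros(H.shape,bool);W[y0:y1,x0:x1]=1
    rect(W&(Z>38)&(Z<54),'handletop'); rect(W&(S<60)&(Z>26)&(Z<42),'blade'); rect(W&(Z>12)&(Z<22)&(S>80),'ribs');rect(W&(Z>1.5)&(Z<22)&(S>80),'board')
    x0,x1,y0,y1=(130,250,150,230) if n=='scene' else (280,360,145,205)
    W=np.zeros(H.shape,bool);W[y0:y1,x0:x1]=1
    rect(W&(H>80)&(H<105)&(S>120)&(Z>25)&(Z<36),'trayrim');rect(W&(H>80)&(H<105)&(S>120)&(Z<15),'trayfloor')
    # bench objects > 30 high near
    m=((Z>25)&(Z<200)&(X>250)&(X<900)&(Y>-500)&(Y<500)).astype(np.uint8)
    k,l,st,ct=cv2.connectedComponentsWithStats(m)
    for i in range(1,k):
        if st[i,4]>80: q=P[l==i]; print(n,'obj',ct[i].round(),'x',np.percentile(q[:,0],[2,98]).round(),'y',np.percentile(q[:,1],[2,98]).round(),'zmax',np.percentile(q[:,2],98).round())
z=np.load('scene0.npz');im=z['im']
cv2.imwrite('pics/c1.png',cv2.resize(np.hstack([im[180:320,190:290],im[235:375,330:430]]),None,fx=4,fy=4,interpolation=cv2.INTER_CUBIC))
```

```text
scene covertop 1127 z [111.  116.4 118.6] [array([674.7, -43.6]), array([239.2,  71.3]), np.float64(5.6)] mean [643.1 -43.8]
scene patch 47 z [114.7 116.9 118.8] [array([569.3, -48.8]), array([31.2, 17. ]), np.float64(89.9)] mean [570. -48.]
sill 0
scene handletop 437 z [40.  47.6 50.1] [array([609.3, 291.9]), array([ 28. , 253.4]), np.float64(82.9)] mean [551.2 299.8]
scene blade 189 z [33.3 35.5 37.8] [array([637.5, 291.5]), array([16.5, 70.5]), np.float64(85.4)] mean [639.4 291.7]
scene ribs 385 z [12.9 19.2 21.5] [array([532.5, 298.8]), array([ 74.1, 118.4]), np.float64(0.3)] mean [535.7 301.5]
scene board 1578 z [ 4.   6.9 20.5] [array([560.4, 299.1]), array([234.2, 120.8]), np.float64(0.7)] mean [540.1 301.7]
scene trayrim 347 z [26.3 30.8 33.8] [array([ 484.5, -322.9]), array([172.9, 240.7]), np.float64(77.8)] mean [ 499.1 -308.9]
scene trayfloor 2004 z [ 4.6  7.2 10.2] [array([ 484.1, -323.3]), array([174.2, 242.6]), np.float64(78.0)] mean [ 478.9 -333.8]
scene obj [324. 149.] x [250. 261.] y [-35.  65.] zmax 190.0
scene obj [167. 158.] x [358. 427.] y [-499. -448.] zmax 56.0
[... 2009 characters left out ...]
155.] x [353. 421.] y [-498. -449.] zmax 56.0
side obj [255. 196.] x [556. 752.] y [-172.  -15.] zmax 119.0
side obj [339. 178.] x [351. 511.] y [-415. -218.] zmax 35.0
side obj [215. 198.] x [759. 794.] y [-16.  13.] zmax 150.0
side obj [198. 237.] x [715. 769.] y [150. 204.] zmax 93.0
side obj [255. 243.] x [521. 624.] y [ 38. 166.] zmax 35.0
side obj [307. 266.] x [346. 404.] y [ 58. 194.] zmax 35.0
side obj [182. 267.] x [709. 760.] y [270. 318.] zmax 89.0
side obj [128. 294.] x [778. 898.] y [374. 497.] zmax 49.0
side obj [232. 288.] x [481. 663.] y [284. 316.] zmax 50.0
side obj [321. 316.] x [251. 296.] y [257. 316.] zmax 35.0
side obj [253. 349.] x [375. 433.] y [449. 499.] zmax 93.0
```

View pics/c1.png

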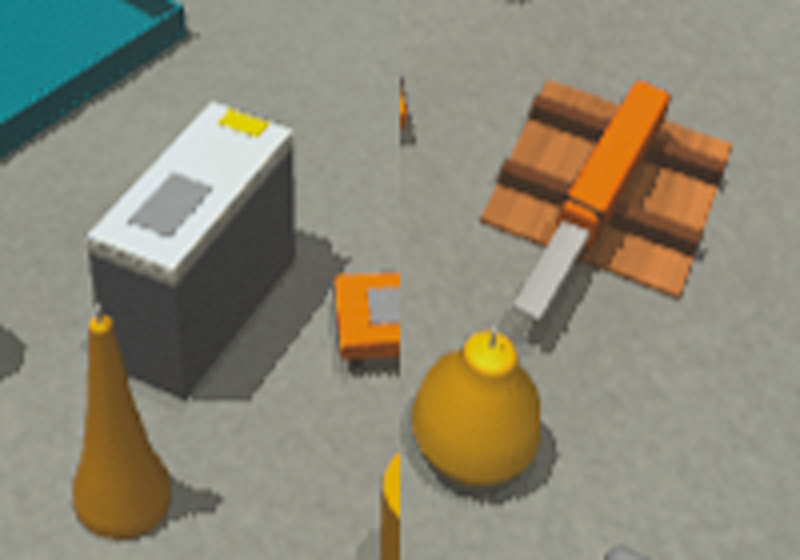

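Crop: the white cover's yellow notch patch (240,122 in the crop) faces the robot. The orange handle lies across the ribs (620,150) with its blade at (555,270) pointing to +x towards the pear. Next I move over the box for a close look.

Emit:
{"method": "jog_arm", "body": {
  "series": [
    {"linear": [0, 0, -0.4], "dr": [0, 0, 0.86]},
    {"linear": [0, 0, -0.4], "dr": [0, 0, 0.85]},
    {"linear": [0, 0, -0.4], "dr": [0, 0, 0.85]},
    {"linear": [0.435, -0.72, 0]},
    {"linear": [0.435, -0.72, 0]},
    {"linear": [0.435, -0.72, 0]},
    {"linear": [0.435, -0.72, 0]},
    {"linear": [0.435, -0.72, 0]},
    {"linear": [0.435, -0.72, 0]},
    {"linear": [0.435, -0.72, 0]},
    {"linear": [0.435, -0.72, 0]},
    {"linear": [0.435, -0.72, 0]},
    {"linear": [0.435, -0.72, 0]},
    {"linear": [0.435, -0.72, 0]},
    {"linear": [0.435, -0.72, 0]},
    {"linear": [0.435, -0.72, 0]},
    {"linear": [0.435, -0.72, 0]},
    {"linear": [0.435, -0.72, 0]},
    {"linear": [0.435, -0.72, 0]},
    {"linear": [0.435, -0.72, 0]}
  ]
}}

```text
invalid input at $.series[3]: expected keys linear, dr
```

Emit:
{"method": "jog_arm", "body": {
  "series": [
    {"linear": [0, 0, 0]},
    {"linear": [0, 0, 0]},
    {"linear": [0, 0, 0]}
  ]
}}

```text
invalid input at $.series[0]: expected keys linear, dr
```

```bash
cat > near.py <<'E'
from h import *
import sys
im,d,P=cloud('wrist'); cv2.imwrite(f'pics/w{sys.argv[1]}.png',im); np.savez(f'w{sys.argv[1]}.npz',im=im,P=P)
s=robot.read_state(); print(s['time'],s['tcp_pos'],s['tcp_rot'],s['force'])
H,S,V=[a.astype(int) for a in cv2.split(cv2.cvtColor(im,cv2.COLOR_BGR2HSV))]
X,Y,Z=P[...,0],P[...,1],P[...,2]
def rect(m,name):
    m=cv2.morphologyEx(m.astype(np.uint8),cv2.MORPH_OPEN,np.ones((3,3)))>0
    if m.sum()<10: print(name,m.sum());return
    k,l,st,_=cv2.connectedComponentsWithStats(m.astype(np.uint8)); m=l==1+np.argmax(st[1:,4])
    (c,wh,a)=cv2.minAreaRect(P[m][:,:2].astype(np.float32)); print(name,m.sum(),'z',np.round(np.percentile(P[m][:,2],[5,50,95]),1),np.round(c,1),np.round(wh,1),round(a,1),'mean',P[m].mean(0).round(1))
rg=lambda a,b,c,e:(X>a)&(X<b)&(Y>c)&(Y<e)
bx=rg(520,730,-110,20)
rect(bx&(Z>108)&(Z<122),'cover'); rect(bx&(Z>90)&(Z<107)&(S>120)&(H>18)&(H<38),'sill'); rect(bx&(Z>108)&(S>120)&(H>18)&(H<38),'patch')
op=rg(450,700,230,370)
rect(op&(Z>40)&(Z<54),'handle'); rect(op&(Z>26)&(Z<40)&(S<80),'blade'); rect(op&(Z>14)&(Z<22)&(S>80),'rib'); rect(op&(Z>1.5)&(Z<60)&(S>90)&(X<600),'board')
E
python3 near.py 1
```

```text
0.25 [ 149.76926367 -658.10316385  240.33412527] [-3.12148003e+00 -3.50704915e-01  6.49730840e-05] [-0.40594981 -0.3266479   0.32544711]
cover 0
sill 0
patch 0
handle 0
blade 0
rib 0
board 0
```

View pics/w1.png

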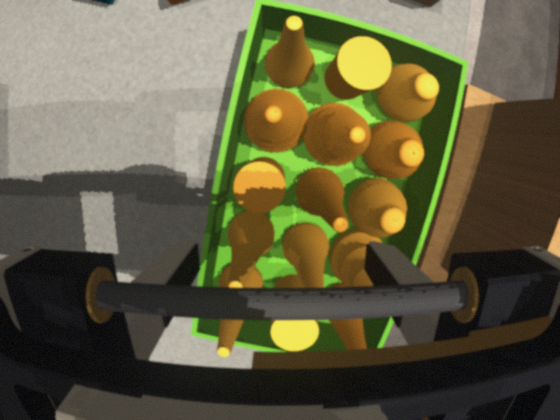

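The move was refused because every row needs `dr`. The picture is still from the start pose, with the fingers over the green crate (340,170).

Emit:
{"method": "jog_arm", "body": {
  "series": [
    {"linear": [0, 0, -0.4], "dr": [0, 0, 0.86]},
    {"linear": [0, 0, -0.4], "dr": [0, 0, 0.85]},
    {"linear": [0, 0, -0.4], "dr": [0, 0, 0.85]},
    {"linear": [0.435, -0.72, 0], "dr": [0, 0, 0]},
    {"linear": [0.435, -0.72, 0], "dr": [0, 0, 0]},
    {"linear": [0.435, -0.72, 0], "dr": [0, 0, 0]},
    {"linear": [0.435, -0.72, 0], "dr": [0, 0, 0]},
    {"linear": [0.435, -0.72, 0], "dr": [0, 0, 0]},
    {"linear": [0.435, -0.72, 0], "dr": [0, 0, 0]},
    {"linear": [0.435, -0.72, 0], "dr": [0, 0, 0]},
    {"linear": [0.435, -0.72, 0], "dr": [0, 0, 0]},
    {"linear": [0.435, -0.72, 0], "dr": [0, 0, 0]},
    {"linear": [0.435, -0.72, 0], "dr": [0, 0, 0]},
    {"linear": [0.435, -0.72, 0], "dr": [0, 0, 0]},
    {"linear": [0.435, -0.72, 0], "dr": [0, 0, 0]},
    {"linear": [0.435, -0.72, 0], "dr": [0, 0, 0]},
    {"linear": [0.435, -0.72, 0], "dr": [0, 0, 0]},
    {"linear": [0.435, -0.72, 0], "dr": [0, 0, 0]},
    {"linear": [0.435, -0.72, 0], "dr": [0, 0, 0]},
    {"linear": [0.435, -0.72, 0], "dr": [0, 0, 0]}
  ]
}}

```text
time: 2.25
tcp_pos: [519.9, -44.2, 300.8]
tcp_rot: [3.141, 0.001, 0.001]
force: [0.3, 0.1, 0.7]
opening: 1.0
grasp_force: 0.0
```

Emit:
{"method": "jog_arm", "body": {
  "series": [
    {"linear": [0, 0, 0], "dr": [0, 0, 0]},
    {"linear": [0, 0, 0], "dr": [0, 0, 0]},
    {"linear": [0, 0, 0], "dr": [0, 0, 0]}
  ]
}}

```text
time: 2.55
tcp_pos: [519.0, -46.6, 300.7]
tcp_rot: [3.141, -0.0, -0.0]
force: [-0.5, -0.6, -0.5]
opening: 1.0
grasp_force: 0.0
```

```bash
python3 near.py 2
```

```text
2.6 [518.93672467 -46.882168   300.74882132] [ 3.14140620e+00 -1.09661237e-03  1.64168827e-04] [ 0.21910054  0.10294012 -0.47880977]
cover 7822 z [113.6 114.9 116.2] [628.8 -46. ] [139.5  60.7] 0.4 mean [627.2 -46.2 114.9]
sill 240 z [ 99.7 100.9 102. ] [552.4 -46.5] [ 7.7 33. ] 0.1 mean [552.6 -46.  100.8]
patch 370 z [114.2 115.4 116.5] [568.  -46.5] [13.3 27.4] 0.1 mean [568.3 -46.3 115.4]
handle 984 z [41.8 46.2 47.7] [540.2 300.9] [ 24.8 119.7] 85.0 mean [541.8 298.5  45.7]
blade 396 z [31.9 34.  35.4] [635.1 293.4] [18.3 69. ] 84.6 mean [634.6 292.8  33.9]
rib 195 z [15.7 18.3 19.8] [501.7 266.8] [55.8  9.6] 89.5 mean [501.7 264.9  18.2]
board 4547 z [ 3.5  5.8 46.9] [532.8 301.1] [134.1 124.2] 0.5 mean [533.4 286.   18.2]
```

View pics/w2.png

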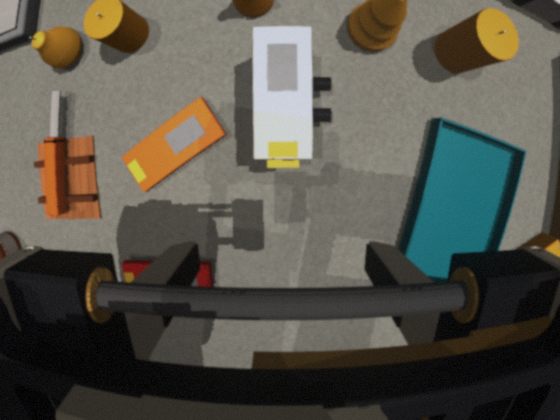

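Wrist view: the cover is at (282,92) with patch and sill at (284,155), and the opener is at (55,170). The cover centre measures (628.8, -46.1) with yaw about 0, and the sill front is at x≈549. The opener grip is at (540, 301) with yaw -5°. Next I fetch the opener.

Emit:
{"method": "jog_arm", "body": {
  "series": [
    {"linear": [0, 0, 0], "dr": [0, 0, 1]},
    {"linear": [-0.018, -0.697, 0], "dr": [0, 0, 0]},
    {"linear": [-0.018, -0.697, 0], "dr": [0, 0, 0]},
    {"linear": [-0.018, -0.697, 0], "dr": [0, 0, 0]},
    {"linear": [-0.018, -0.697, 0], "dr": [0, 0, 0]},
    {"linear": [-0.018, -0.697, 0], "dr": [0, 0, 0]},
    {"linear": [-0.018, -0.697, 0.6], "dr": [0, 0, 0]},
    {"linear": [-0.018, -0.697, 0.6], "dr": [0, 0, 0]},
    {"linear": [-0.018, -0.697, 0.6], "dr": [0, 0, 0]},
    {"linear": [-0.018, -0.697, 0.6], "dr": [0, 0, 0]},
    {"linear": [-0.018, -0.697, 0.6], "dr": [0, 0, 0]},
    {"linear": [0, 0, 0], "dr": [0, 0, 0]},
    {"linear": [0, 0, 0], "dr": [0, 0, 0]},
    {"linear": [0, 0, 0], "dr": [0, 0, 0]}
  ]
}}

```text
time: 4.0
tcp_pos: [541.3, 300.8, 152.1]
tcp_rot: [-3.138, 0.138, -0.003]
force: [-0.5, -0.0, 0.7]
opening: 1.003
grasp_force: 0.0
```

```bash
python3 near.py 3
```

```text
4.05 [541.31444048 300.84559373 152.27371082] [-3.13761982e+00  1.38712324e-01 -3.01666356e-03] [ 0.73544301  0.48788494 -1.22212191]
cover 0
sill 0
patch 0
handle 4159 z [44.2 46.5 47.8] [540.6 302.2] [ 24.1 117.4] 85.5 mean [544.1 301.8  46.4]
blade 1721 z [33.2 34.3 35.5] [634.8 294. ] [16.1 69.3] 84.9 mean [634.6 293.8  34.3]
rib 660 z [16.4 18.7 19.8] [501. 266.] [10.8 51.5] 0.2 mean [501.5 266.3  18.5]
board 17225 z [ 3.8  5.5 47.2] [532.1 301. ] [135.8 121.1] 0.7 mean [536.8 300.4  16.9]
```

View pics/w3.png

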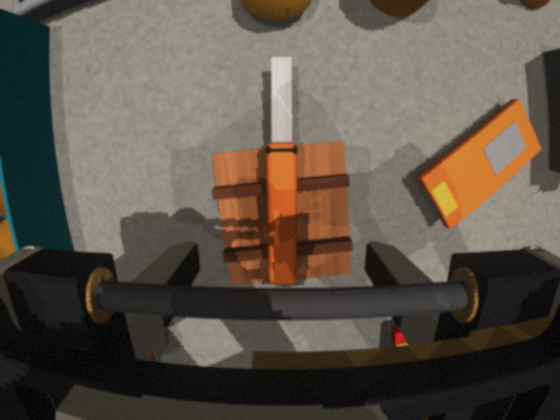

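The opener handle is at (282,215) between the fingers, with the blade at (282,100). It is aligned to within 1.5 mm, so I descend and grip.

Emit:
{"method": "jog_arm", "body": {
  "series": [
    {"linear": [-0.01, -0.026, 0.4], "dr": [0, 0, 0]},
    {"linear": [0, 0, 0.5], "dr": [0, 0, 0]},
    {"linear": [0, 0, 0.5], "dr": [0, 0, 0]},
    {"linear": [0, 0, 0.5], "dr": [0, 0, 0]},
    {"linear": [0, 0, 0.3], "dr": [0, 0, 0]},
    {"linear": [0, 0, 0.14], "dr": [0, 0, 0]},
    {"linear": [0, 0, 0], "dr": [0, 0, 0]},
    {"linear": [0, 0, 0], "dr": [0, 0, 0]}
  ]
}}

```text
time: 4.85
tcp_pos: [540.8, 303.4, 35.0]
tcp_rot: [-3.138, 0.137, -0.002]
force: [0.2, 0.8, -0.6]
opening: 0.999
grasp_force: 0.0
```

Emit:
{"method": "jog_arm", "body": {
  "series": [
    {"linear": [0, 0, 0], "dr": [0, 0, 0]},
    {"linear": [0, 0, 0], "dr": [0, 0, 0]},
    {"linear": [0, 0, 0], "dr": [0, 0, 0]},
    {"linear": [0, 0, 0], "dr": [0, 0, 0]},
    {"linear": [0, 0, 0], "dr": [0, 0, 0]},
    {"linear": [0, 0, 0], "dr": [0, 0, 0]},
    {"linear": [0, 0, 0], "dr": [0, 0, 0]},
    {"linear": [0, 0, 0], "dr": [0, 0, 0]},
    {"linear": [0, 0, 0], "dr": [0, 0, 0]},
    {"linear": [0, 0, 0], "dr": [0, 0, 0]}
  ],
  "gripper": 0
}}

```text
time: 5.85
tcp_pos: [540.2, 303.2, 33.6]
tcp_rot: [3.138, -0.136, -0.0]
force: [-0.2, -0.3, 0.5]
opening: 0.256
grasp_force: 30.0
```

Emit:
{"method": "jog_arm", "body": {
  "series": [
    {"linear": [0, 0, -0.2], "dr": [0, 0, 0]},
    {"linear": [0, 0, -0.4], "dr": [0, 0, 0]},
    {"linear": [0, 0, -0.5], "dr": [0, 0, 0]},
    {"linear": [0, 0, -0.5], "dr": [0, 0, -0.35]},
    {"linear": [0, 0, -0.5], "dr": [0, 0, -0.35]},
    {"linear": [0, 0, -0.42], "dr": [0, 0, -0.35]},
    {"linear": [-0.282, 0.5, 0], "dr": [0, 0, 0]},
    {"linear": [-0.282, 0.7, 0], "dr": [0, 0, 0]},
    {"linear": [-0.282, 0.7, 0], "dr": [0, 0, 0]},
    {"linear": [-0.282, 0.7, 0], "dr": [0, 0, 0]},
    {"linear": [-0.282, 0.7, 0], "dr": [0, 0, 0]},
    {"linear": [-0.282, 0.7, 0], "dr": [0, 0, 0]},
    {"linear": [-0.282, 0.7, 0], "dr": [0, 0, 0]},
    {"linear": [-0.282, 0.7, 0], "dr": [0, 0, 0]},
    {"linear": [-0.282, 0.7, 0], "dr": [0, 0, 0]},
    {"linear": [-0.282, 0.7, 0], "dr": [0, 0, 0]},
    {"linear": [0, 0.19, 0], "dr": [0, 0, 0]},
    {"linear": [0, 0, 0.5], "dr": [0, 0, 0]},
    {"linear": [0, 0, 0.4], "dr": [0, 0, 0]},
    {"linear": [0, 0, 0], "dr": [0, 0, 0]}
  ]
}}

```text
time: 7.85
tcp_pos: [400.0, -46.5, 112.8]
tcp_rot: [-3.141, -0.007, 0.005]
force: [0.5, 0.1, -2.0]
opening: 0.256
grasp_force: 30.0
```

Emit:
{"method": "jog_arm", "body": {
  "series": [
    {"linear": [0, 0, 0], "dr": [0, 0, 0]},
    {"linear": [0, 0, 0], "dr": [0, 0, 0]},
    {"linear": [0, 0, 0], "dr": [0, 0, 0]}
  ]
}}

```text
time: 8.15
tcp_pos: [401.3, -46.8, 115.8]
tcp_rot: [3.141, 0.008, 0.002]
force: [-1.2, 0.5, -2.2]
opening: 0.256
grasp_force: 30.0
```

```bash
python3 near.py 4
python3 - <<'E'
from h import *
z=np.load('w4.npz');im,P=z['im'],z['P'];X,Y,Z=np.moveaxis(P,-1,0)
H,S,V=[a.astype(int) for a in cv2.split(cv2.cvtColor(im,cv2.COLOR_BGR2HSV))]
m=(Z>90)&(Z<125)&(X<548)&(X>440)&(abs(Y+46)<40)&(S<80)
if m.sum()>10:
    print('blade',m.sum(),cv2.minAreaRect(P[m][:,:2].astype(np.float32)))
    for a in range(460,545,10):
        k=m&(X>=a)&(X<a+10)
        if k.sum()>5: print(a,np.median(P[k],0).round(1))
    print('xmax',np.percentile(X[m],99))
E
```

```text
8.2 [401.2511516  -46.80992981 115.5544031 ] [3.14137825e+00 7.91664510e-03 1.84907352e-03] [-1.06530502  1.2291772  -1.7007109 ]
cover 639 z [115.5 116.7 117.7] [524.9 -45.2] [ 9.7 16.3] 0.4 mean [524.7 -45.1 116.7]
sill 0
patch 0
handle 0
blade 0
rib 0
board 910 z [ 2.6  4.6 10.3] [531.3 245.4] [130.3  18.3] 2.7 mean [531.5 244.3   5. ]
blade 5257 ((495.0356750488281, -45.23976135253906), (18.229398727416992, 69.40602111816406), 88.37703704833984)
460 [465.6 -45.6 116.6]
470 [475.  -45.5 116.6]
480 [484.9 -45.4 116.6]
490 [495.  -45.4 116.6]
500 [504.8 -45.4 116.6]
510 [514.9 -45.3 116.6]
520 [524.6 -45.3 116.7]
xmax 528.5196945358923
```

View pics/w4.png

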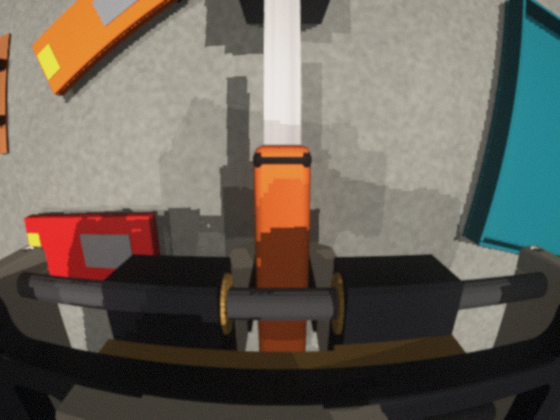

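The blade is level in the grip (image 282,70), with its tip at x≈530 and y=-45.3, and its centre at z≈114.5. I lower it 10 mm, then insert.

Emit:
{"method": "jog_arm", "body": {
  "series": [
    {"linear": [0, 0.018, 0.1], "dr": [0, 0, 0]},
    {"linear": [0, 0, 0.1], "dr": [0, 0, 0]},
    {"linear": [0, 0, 0], "dr": [0, 0, 0]},
    {"linear": [0, 0, 0], "dr": [0, 0, 0]},
    {"linear": [0.1, 0, 0], "dr": [0, 0, 0]},
    {"linear": [0.2, 0, 0], "dr": [0, 0, 0]},
    {"linear": [0.2, 0, 0], "dr": [0, 0, 0]},
    {"linear": [0, 0, 0], "dr": [0, 0, 0]},
    {"linear": [0, 0, 0], "dr": [0, 0, 0]},
    {"linear": [0, 0, 0], "dr": [0, 0, 0]}
  ]
}}

```text
time: 9.2
tcp_pos: [425.7, -47.6, 104.5]
tcp_rot: [-3.142, -0.008, 0.001]
force: [0.3, 1.2, -1.2]
opening: 0.253
grasp_force: 30.0
```

Run:
```python
from h import *
s=robot.read_state();print(s['tcp_pos'],s['force'])
im,d,P=cloud('wrist');X,Y,Z=np.moveaxis(P,-1,0)
H,S,V=[a.astype(int) for a in cv2.split(cv2.cvtColor(im,cv2.COLOR_BGR2HSV))]
m=(Z>90)&(X<548)&(X>480)&(abs(Y+46)<12)&(S<80)
print('blade',np.median(P[m],0),np.percentile(X[(Z>90)&(Z<109)&(abs(Y+46)<12)&(S<80)],99.5))
m=(Z>90)&(Z<110)&(X>545)&(X<562)&(S>120); print('sill',m.sum(),P[m].min(0) if m.sum() else 0,np.median(P[m],0))
m=(Z>110)&(X>545)&(X<600); print('cover',m.sum(),np.nanmin(P[m],0) if m.sum() else 0)
```

```text
[425.73627661 -47.64238688 104.5157357 ] [ 0.34754427  1.17630274 -1.20176382]
blade [514.86231702 -46.25621971 105.16881972] 553.4563985213193
sill 739 [547.55396637 -64.96031199  90.02002771] [550.56439359 -55.39957436 100.34752691]
cover 0 0
```

Emit:
{"method": "jog_arm", "body": {
  "series": [
    {"linear": [0.1, 0, -0.01], "dr": [0, 0, 0]},
    {"linear": [0.15, 0, 0], "dr": [0, 0, 0]},
    {"linear": [0.15, 0, 0], "dr": [0, 0, 0]},
    {"linear": [0.12, 0, 0], "dr": [0, 0, 0]},
    {"linear": [0.08, 0, 0], "dr": [0, 0, 0]},
    {"linear": [0, 0, 0], "dr": [0, 0, 0]},
    {"linear": [0, 0, 0], "dr": [0, 0, 0]}
  ]
}}

```text
time: 9.95
tcp_pos: [455.8, -47.5, 105.0]
tcp_rot: [-3.141, -0.008, 0.001]
force: [0.5, -0.3, -1.7]
opening: 0.254
grasp_force: 30.0
```

Inserted about 26 mm with no contact. Now I lever on the sill, turning about its front edge.

Emit:
{"method": "jog_arm", "body": {
  "series": [
    {"linear": [0.04, 0, 0.02], "dr": [0, 0, 0]},
    {"linear": [0, 0, 0.08], "dr": [0, 0.5, 0]},
    {"linear": [0, 0, 0.08], "dr": [0, 0.5, 0]},
    {"linear": [0, 0, 0.08], "dr": [0, 0.5, 0]},
    {"linear": [0, 0, 0.08], "dr": [0, 0.5, 0]},
    {"linear": [0, 0, 0.08], "dr": [0, 0.5, 0]},
    {"linear": [0, 0, 0.08], "dr": [0, 0.5, 0]},
    {"linear": [0, 0, 0], "dr": [0, 0, 0]},
    {"linear": [0, 0, 0], "dr": [0, 0, 0]},
    {"linear": [0, 0, 0], "dr": [0, 0, 0]}
  ]
}}

```text
time: 10.95
tcp_pos: [460.0, -47.5, 80.3]
tcp_rot: [-3.115, -0.007, -0.406]
force: [-6.3, -0.7, -1.0]
opening: 0.258
grasp_force: 30.0
```

Emit:
{"method": "jog_arm", "body": {
  "series": [
    {"linear": [0, 0, 0.08], "dr": [0, 0.5, 0]},
    {"linear": [0, 0, 0.08], "dr": [0, 0.5, 0]},
    {"linear": [0, 0, 0.08], "dr": [0, 0.5, 0]},
    {"linear": [0, 0, 0.04], "dr": [0, 0.25, 0]},
    {"linear": [0, 0, 0], "dr": [0, 0, 0]},
    {"linear": [0, 0, 0], "dr": [0, 0, 0]},
    {"linear": [0, 0, 0], "dr": [0, 0, 0]}
  ]
}}

```text
time: 11.65
tcp_pos: [464.9, -47.5, 67.3]
tcp_rot: [-3.074, -0.007, -0.645]
force: [-3.3, -0.5, -1.2]
opening: 0.254
grasp_force: 30.0
```

Run:
```python
from h import *
for n in ['scene','side']:
    im,d,P=cloud(n); X,Y,Z=np.moveaxis(P,-1,0); cv2.imwrite(f'pics/{n}5.png',im)
    for a in range(560,700,20):
        k=(X>=a)&(X<a+20)&(abs(Y+46)<25)&(Z>105)&(Z<150)
        if k.sum()>5: print(n,a,k.sum(),np.median(Z[k]).round(1))
im,d,P=cloud('wrist');cv2.imwrite('pics/w5.png',im);X,Y,Z=np.moveaxis(P,-1,0)
H,S,V=[a.astype(int) for a in cv2.split(cv2.cvtColor(im,cv2.COLOR_BGR2HSV))]
for a in range(450,700,10):
        k=(X>=a)&(X<a+10)&(abs(Y+46)<8)&(Z>60)&(Z<150)
        if k.sum()>5: print('w',a,k.sum(),np.median(P[k],0).round(1))
```

```text
scene 560 112 127.2
scene 580 112 125.3
scene 600 120 123.6
scene 620 126 122.1
scene 640 128 120.4
scene 660 132 118.8
scene 680 173 116.3
side 560 59 124.8
side 580 57 123.4
side 600 56 121.8
side 620 54 119.9
side 640 51 118.5
side 660 52 116.9
side 680 48 114.5
w 450 223 [458.6 -45.7  79.5]
w 460 940 [464.2 -46.1  82.3]
w 470 866 [475.  -46.1  86.2]
w 480 925 [485.1 -46.   90.5]
w 490 1000 [495.1 -46.   94.6]
w 500 1029 [505.1 -46.   99. ]
w 510 560 [513.  -45.9 101.6]
w 520 835 [525.2 -46.3  93.9]
w 530 867 [534.9 -45.8  98. ]
w 540 854 [544.9 -46.2 102.4]
w 550 1317 [556.8 -46.1 108. ]
w 560 1071 [563.8 -46.1 125.3]
w 570 339 [573.2 -46.1 125.2]
```

The cover is raised about 12 mm at the notch end. I lever a bit more and look again.

Emit:
{"method": "jog_arm", "body": {
  "series": [
    {"linear": [0, 0, 0.08], "dr": [0, 0.5, 0]},
    {"linear": [0, 0, 0.08], "dr": [0, 0.5, 0]},
    {"linear": [0, 0, 0], "dr": [0, 0, 0]},
    {"linear": [0, 0, 0], "dr": [0, 0, 0]},
    {"linear": [0, 0, 0], "dr": [0, 0, 0]}
  ]
}}

```text
time: 12.3
tcp_pos: [468.4, -47.5, 60.3]
tcp_rot: [-3.042, -0.007, -0.779]
force: [-0.6, -0.2, -0.1]
opening: 0.252
grasp_force: 30.0
```

```bash
cat > cz.py <<'E'
from h import *
s=robot.read_state();print(s['time'],s['tcp_pos'],s['force'])
for n in ['scene','side']:
    im,d,P=cloud(n); X,Y,Z=np.moveaxis(P,-1,0); cv2.imwrite(f'pics/{n}5.png',im)
    k=(X>=562)&(X<690)&(abs(Y+46)<25)&(Z>105)&(Z<150)
    p=np.polyfit(X[k],Z[k],1);print(n,k.sum(),'slope',p[0].round(4),'z@559',np.polyval(p,559).round(1),'z@699',np.polyval(p,699).round(1),'y',np.median(Y[k]))
E
python3 cz.py
```

```text
12.3 [468.42144481 -47.50052531  60.26814286] [-0.59172712 -0.16417995 -0.09458192]
scene 824 slope -0.1331 z@559 135.0 z@699 116.3 y -45.27832847023987
side 344 slope -0.1291 z@559 131.8 z@699 113.7 y -43.68807105016538
```

The cover sprang loose: the notch end is up about 18 mm and the force is back to zero. I level the blade and pull it out.

Emit:
{"method": "jog_arm", "body": {
  "series": [
    {"linear": [0, 0, -0.117], "dr": [0, -0.72, 0]},
    {"linear": [0, 0, -0.117], "dr": [0, -0.72, 0]},
    {"linear": [0, 0, -0.117], "dr": [0, -0.72, 0]},
    {"linear": [0, 0, -0.117], "dr": [0, -0.72, 0]},
    {"linear": [0, 0, -0.117], "dr": [0, -0.72, 0]},
    {"linear": [0, 0, -0.117], "dr": [0, -0.72, 0]},
    {"linear": [0, 0, -0.117], "dr": [0, -0.72, 0]},
    {"linear": [0, 0, -0.117], "dr": [0, -0.71, 0]},
    {"linear": [0, 0, 0], "dr": [0, 0, 0]},
    {"linear": [0, 0, 0], "dr": [0, 0, 0]}
  ]
}}

```text
time: 13.4
tcp_pos: [455.6, -47.5, 104.0]
tcp_rot: [-3.142, -0.008, -0.002]
force: [1.3, -0.5, -0.8]
opening: 0.258
grasp_force: 30.0
```

Emit:
{"method": "jog_arm", "body": {
  "series": [
    {"linear": [-0.1, 0, 0], "dr": [0, 0, 0]},
    {"linear": [-0.2, 0, 0], "dr": [0, 0, 0]},
    {"linear": [-0.3, 0, 0], "dr": [0, 0, 0]},
    {"linear": [-0.3, 0, 0], "dr": [0, 0, 0]},
    {"linear": [-0.1, 0, 0], "dr": [0, 0, 0]},
    {"linear": [0, 0, 0], "dr": [0, 0, 0]},
    {"linear": [0, 0, 0], "dr": [0, 0, 0]}
  ]
}}

```text
time: 14.1
tcp_pos: [405.4, -47.8, 104.4]
tcp_rot: [3.142, 0.007, 0.001]
force: [-0.5, -0.1, -2.5]
opening: 0.257
grasp_force: 30.0
```

```bash
python3 cz.py;  python3 - <<'E'
from h import *
im,d,P=cloud('wrist');X,Y,Z=np.moveaxis(P,-1,0)
for a in range(440,560,10):
        k=(X>=a)&(X<a+10)&(abs(Y+46)<7)&(Z>60)&(Z<150)
        if k.sum()>5: print('w',a,k.sum(),np.median(P[k],0).round(1))
E
```

```text
14.1 [405.42040132 -47.80504422 104.41656091] [-0.51524744 -0.128636   -2.50235752]
scene 825 slope -0.1329 z@559 134.8 z@699 116.2 y -45.498970532865826
side 350 slope -0.1326 z@559 132.1 z@699 113.5 y -44.18485027979574
w 440 808 [445.  -46.2 117. ]
w 450 814 [455.  -46.2 117. ]
w 460 826 [464.9 -46.  115.1]
w 470 698 [475.  -45.9 104.2]
w 480 698 [484.9 -46.  104. ]
w 490 680 [494.9 -46.  103.9]
w 500 648 [505.  -46.  103.8]
w 510 629 [515.1 -45.9 103.7]
w 520 594 [524.8 -45.9 103.6]
w 530 255 [532.1 -45.8 103.4]
```

The cover is still propped up about 18 mm and the opener is level. I take it back to the rest.

Emit:
{"method": "jog_arm", "body": {
  "series": [
    {"linear": [0, 0, -0.52], "dr": [0, 0, 0]},
    {"linear": [0, 0, -0.6], "dr": [0, 0, 0]},
    {"linear": [0.273, -0.701, 0], "dr": [0, 0, 0]},
    {"linear": [0.273, -0.701, 0], "dr": [0, 0, 0]},
    {"linear": [0.273, -0.701, 0], "dr": [0, 0, 0]},
    {"linear": [0.273, -0.701, 0], "dr": [0, 0, 0]},
    {"linear": [0.273, -0.701, 0], "dr": [0, 0, 0]},
    {"linear": [0.273, -0.701, 0], "dr": [0, 0, 0]},
    {"linear": [0.273, -0.701, 0], "dr": [0, 0, 0]},
    {"linear": [0.273, -0.701, 0], "dr": [0, 0, 0]},
    {"linear": [0.273, -0.701, 0], "dr": [0, 0, 0]},
    {"linear": [0.273, -0.701, 0], "dr": [0, 0, 0]},
    {"linear": [0, 0, 0.4], "dr": [0, 0, 0.53]},
    {"linear": [0, 0, 0.4], "dr": [0, 0, 0.53]},
    {"linear": [0, 0, 0.4], "dr": [0, 0, 0]},
    {"linear": [0, 0, 0.4], "dr": [0, 0, 0]},
    {"linear": [0, 0, 0], "dr": [0, 0, 0]},
    {"linear": [0, 0, 0], "dr": [0, 0, 0]},
    {"linear": [0, 0, 0], "dr": [0, 0, 0]}
  ]
}}

```text
time: 16.15
tcp_pos: [540.7, 303.7, 81.5]
tcp_rot: [-3.138, 0.138, -0.002]
force: [0.3, -1.1, -1.6]
opening: 0.255
grasp_force: 30.0
```

Emit:
{"method": "jog_arm", "body": {
  "series": [
    {"linear": [0, 0.01, 0.3], "dr": [0, 0, 0]},
    {"linear": [0, 0, 0.3], "dr": [0, 0, 0]},
    {"linear": [0, 0, 0.2], "dr": [0, 0, 0]},
    {"linear": [0, 0, 0.08], "dr": [0, 0, 0]},
    {"linear": [0, 0, 0.05], "dr": [0, 0, 0]},
    {"linear": [0, 0, 0], "dr": [0, 0, 0]},
    {"linear": [0, 0, 0], "dr": [0, 0, 0]}
  ]
}}

```text
time: 16.85
tcp_pos: [540.3, 303.0, 34.0]
tcp_rot: [-3.138, 0.138, -0.001]
force: [-0.4, -0.2, -1.8]
opening: 0.256
grasp_force: 30.0
```

Emit:
{"method": "jog_arm", "body": {
  "series": [
    {"linear": [0, 0, 0.015], "dr": [0, 0, 0]},
    {"linear": [0, 0, 0.01], "dr": [0, 0, 0]},
    {"linear": [0, 0, 0], "dr": [0, 0, 0]},
    {"linear": [0, 0, 0], "dr": [0, 0, 0]}
  ]
}}

```text
time: 17.25
tcp_pos: [540.3, 303.0, 33.8]
tcp_rot: [-3.138, 0.138, -0.001]
force: [-6.9, -2.6, 11.7]
opening: 0.255
grasp_force: 30.0
```

Emit:
{"method": "jog_arm", "body": {
  "series": [
    {"linear": [0, 0, 0], "dr": [0, 0, 0]},
    {"linear": [0, 0, 0], "dr": [0, 0, 0]},
    {"linear": [0, 0, 0], "dr": [0, 0, 0]},
    {"linear": [0, 0, 0], "dr": [0, 0, 0]},
    {"linear": [0, 0, 0], "dr": [0, 0, 0]},
    {"linear": [0, 0, 0], "dr": [0, 0, 0]},
    {"linear": [0, 0, 0], "dr": [0, 0, 0]},
    {"linear": [0, 0, 0], "dr": [0, 0, 0]},
    {"linear": [0, 0, -0.3], "dr": [0, 0, 0]},
    {"linear": [0, 0, -0.6], "dr": [0, 0, 0]},
    {"linear": [0, 0, -0.9], "dr": [0, 0, 0]},
    {"linear": [0, 0, -0.7], "dr": [0, 0, 0]},
    {"linear": [0, 0, 0], "dr": [0, 0, 0]},
    {"linear": [0, 0, 0], "dr": [0, 0, 0]}
  ],
  "gripper": 1
}}

```text
time: 18.65
tcp_pos: [540.4, 303.0, 159.2]
tcp_rot: [-3.137, 0.138, -0.003]
force: [-0.2, 1.1, -0.6]
opening: 0.994
grasp_force: 0.0
```

```bash
python3 near.py 6
```

```text
18.7 [539.98282107 302.79414881 157.76130547] [-3.13848915e+00  1.37794364e-01 -2.83724576e-04] [-0.72912585 -1.34434473 -0.26178923]
cover 0
sill 0
patch 0
handle 3977 z [44.3 46.6 47.8] [540.8 304. ] [ 24.1 118. ] 84.8 mean [543.9 303.8  46.4]
blade 1618 z [33.1 34.3 35.4] [634.8 295.2] [16.2 69.8] 84.2 mean [634.5 295.3  34.3]
rib 664 z [16.4 18.7 19.9] [501.1 267.7] [10.6 53.7] 0.2 mean [501.5 267.9  18.6]
board 16521 z [ 3.8  5.5 47.2] [532.4 301. ] [135.1 121.2] 0.5 mean [536.5 300.4  16.9]
```

The opener lies back on its rest, right way up. Now I go to the cover.

Emit:
{"method": "jog_arm", "body": {
  "series": [
    {"linear": [0, 0, -0.4], "dr": [0, 0, -0.53]},
    {"linear": [0, 0, -0.45], "dr": [0, 0, -0.53]},
    {"linear": [0.18, 0.699, 0], "dr": [0, 0, 0]},
    {"linear": [0.18, 0.699, 0], "dr": [0, 0, 0]},
    {"linear": [0.18, 0.699, 0], "dr": [0, 0, 0]},
    {"linear": [0.18, 0.699, 0], "dr": [0, 0, 0]},
    {"linear": [0.18, 0.699, 0], "dr": [0, 0, 0]},
    {"linear": [0.18, 0.699, 0], "dr": [0, 0, 0]},
    {"linear": [0.18, 0.699, 0], "dr": [0, 0, 0]},
    {"linear": [0.18, 0.699, 0], "dr": [0, 0, 0]},
    {"linear": [0.18, 0.699, 0], "dr": [0, 0, 0]},
    {"linear": [0.18, 0.699, 0], "dr": [0, 0, 0]},
    {"linear": [0, 0, 0], "dr": [0, -0.76, 0]},
    {"linear": [0, 0, 0], "dr": [0, -0.76, 0]},
    {"linear": [0, 0, 0], "dr": [0, 0, 0]},
    {"linear": [0, 0, 0], "dr": [0, 0, 0]},
    {"linear": [0, 0, 0], "dr": [0, 0, 0]}
  ]
}}

```text
time: 20.4
tcp_pos: [631.5, -45.9, 199.7]
tcp_rot: [3.134, 0.008, -0.207]
force: [-0.6, -0.3, -0.1]
opening: 0.998
grasp_force: 0.0
```

Run:
```python
from h import *
s=robot.read_state();print(s['time'],s['tcp_pos'],s['tcp_rot']);R=cv2.Rodrigues(s['tcp_rot'])[0];print(R.round(3))
im,d,P=cloud('wrist');cv2.imwrite('pics/w7.png',im);X,Y,Z=np.moveaxis(P,-1,0)
k=(X>540)&(X<710)&(abs(Y+46)<45)&(Z>108)&(Z<145)
print(k.sum(),cv2.minAreaRect(P[k][:,:2].astype(np.float32)))
p=np.polyfit(X[k],Z[k],1);print(p,[np.polyval(p,a) for a in (559,630,699)],P[k].min(0),P[k].max(0))
```

```text
20.4 [631.53307538 -45.93861409 199.71324606] [ 3.13449749  0.00797415 -0.20673892]
[[ 0.991  0.005 -0.131]
 [ 0.005 -1.    -0.001]
 [-0.131 -0.    -0.991]]
14319 ((634.98681640625, -46.04549026489258), (123.21788024902344, 60.350833892822266), 0.5001310110092163)
[-1.31012777e-01  2.06144518e+02] [np.float64(132.90837635294412), np.float64(123.6064692155998), np.float64(114.5665876314201)] [573.11689582 -76.51579038 110.03977941] [696.65863981 -15.51233031 132.55510661]
```

View pics/w7.png

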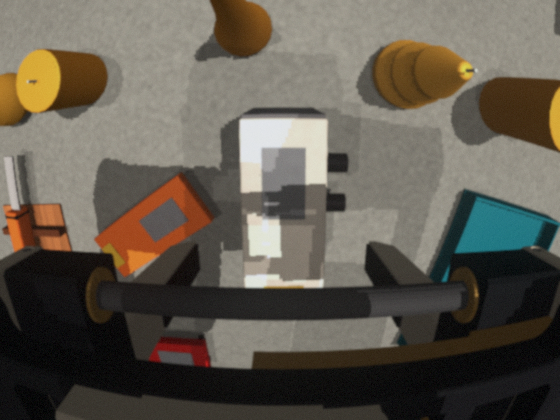

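The tilted cover is at (284,200), centred between the fingers and matched in pitch. I descend and grip it above the rim.

Emit:
{"method": "jog_arm", "body": {
  "series": [
    {"linear": [0.04, 0.006, 0.3], "dr": [0, 0, 0]},
    {"linear": [0.06, 0, 0.4], "dr": [0, 0, 0]},
    {"linear": [0.06, 0, 0.4], "dr": [0, 0, 0]},
    {"linear": [0.03, 0, 0.2], "dr": [0, 0, 0]},
    {"linear": [0.01, 0, 0.1], "dr": [0, 0, 0]},
    {"linear": [0, 0, 0], "dr": [0, 0, 0]},
    {"linear": [0, 0, 0], "dr": [0, 0, 0]}
  ]
}}

```text
time: 21.15
tcp_pos: [632.7, -46.5, 130.2]
tcp_rot: [3.134, 0.008, -0.206]
force: [0.5, 0.3, -0.2]
opening: 0.998
grasp_force: 0.0
```

Emit:
{"method": "jog_arm", "body": {
  "series": [
    {"linear": [0, 0, 0], "dr": [0, 0, 0]},
    {"linear": [0, 0, 0], "dr": [0, 0, 0]},
    {"linear": [0, 0, 0], "dr": [0, 0, 0]},
    {"linear": [0, 0, 0], "dr": [0, 0, 0]},
    {"linear": [0, 0, 0], "dr": [0, 0, 0]},
    {"linear": [0, 0, 0], "dr": [0, 0, 0]}
  ],
  "gripper": 0
}}

```text
time: 21.75
tcp_pos: [632.5, -46.5, 129.5]
tcp_rot: [3.134, 0.007, -0.208]
force: [-0.3, 0.4, 1.0]
opening: 0.643
grasp_force: 30.0
```

Emit:
{"method": "jog_arm", "body": {
  "series": [
    {"linear": [-0.013, 0, -0.1], "dr": [0, 0, 0]},
    {"linear": [-0.026, 0, -0.2], "dr": [0, 0, 0]},
    {"linear": [-0.04, 0, -0.3], "dr": [0, 0, 0]},
    {"linear": [-0.053, 0, -0.4], "dr": [0, 0, 0]},
    {"linear": [-0.053, 0, -0.4], "dr": [0, 0, 0]},
    {"linear": [-0.053, 0, -0.4], "dr": [0, 0, 0]},
    {"linear": [-0.026, 0, -0.2], "dr": [0, 0, 0]},
    {"linear": [0, 0, 0], "dr": [0, 0.76, 0]},
    {"linear": [0, 0, 0], "dr": [0, 0.76, 0]},
    {"linear": [0, 0, 0], "dr": [0, 0, 0]},
    {"linear": [0, 0, 0], "dr": [0, 0, 0]}
  ]
}}

```text
time: 22.85
tcp_pos: [632.3, -46.5, 230.7]
tcp_rot: [3.142, 0.007, -0.002]
force: [-0.0, 0.2, -0.3]
opening: 0.647
grasp_force: 30.0
```

```bash
cat > cv.py <<'E'
from h import *
s=robot.read_state();print(s['time'],s['tcp_pos'],s['tcp_rot'],s['opening'],s['force'])
t=s['tcp_pos'];R=cv2.Rodrigues(s['tcp_rot'])[0]
im,d,P=cloud('wrist');cv2.imwrite('pics/w8.png',im)
Q=(P-t)@R; x,y,z=np.moveaxis(Q,-1,0)
k=(abs(y)<25)&(x>15)&(x<90)&(z>-10)&(z<40)
print(k.sum());p=np.polyfit(x[k],z[k],1);print('cover plane in tool: slope deg',np.degrees(np.arctan(p[0])),'z0',p[1],'xmax',x[k].max())
E
python3 cv.py
```

```text
22.85 [632.27946346 -46.48018803 230.72137151] [ 3.14155704e+00  7.40981950e-03 -1.99788280e-03] 0.6474872365624383 [-0.0499741   0.23378965 -0.27118829]
11082
cover plane in tool: slope deg 0.6130233315332402 z0 5.352018903385103 xmax 65.79932015212034
```

The cover is held and nearly level. I carry it over the tray, turning it to the tray's long axis (-12°).

Emit:
{"method": "jog_arm", "body": {
  "series": [
    {"linear": [0, 0, 0], "dr": [0, 0.12, 0]},
    {"linear": [0, 0, 0], "dr": [0, 0, 0.62]},
    {"linear": [0, 0, 0], "dr": [0, 0, 0.62]},
    {"linear": [0, 0, 0], "dr": [0, 0, 0.61]},
    {"linear": [0, 0, 0], "dr": [0, 0, 0.61]},
    {"linear": [-0.077, 0.253, 0], "dr": [0, 0, 0]},
    {"linear": [-0.147, 0.503, 0], "dr": [0, 0, 0]},
    {"linear": [-0.147, 0.503, 0], "dr": [0, 0, 0]},
    {"linear": [-0.147, 0.503, 0], "dr": [0, 0, 0]},
    {"linear": [-0.147, 0.503, 0], "dr": [0, 0, 0]},
    {"linear": [-0.147, 0.503, 0], "dr": [0, 0, 0]},
    {"linear": [-0.147, 0.503, 0], "dr": [0, 0, 0]},
    {"linear": [-0.147, 0.503, 0], "dr": [0, 0, 0]},
    {"linear": [-0.147, 0.503, 0], "dr": [0, 0, 0]},
    {"linear": [-0.147, 0.503, 0], "dr": [0, 0, 0]},
    {"linear": [-0.147, 0.503, 0], "dr": [0, 0, 0]},
    {"linear": [-0.147, 0.503, 0], "dr": [0, 0, 0]},
    {"linear": [-0.077, 0.253, 0], "dr": [0, 0, 0]},
    {"linear": [0, 0, 0], "dr": [0, 0, 0]},
    {"linear": [0, 0, 0], "dr": [0, 0, 0]}
  ]
}}

```text
time: 24.9
tcp_pos: [483.1, -323.1, 228.6]
tcp_rot: [-3.123, 0.329, -0.016]
force: [0.0, 0.7, -0.8]
opening: 0.64
grasp_force: 30.0
```

```bash
python3 cv.py
python3 - <<'E'
from h import *
im,d,P=cloud('wrist');X,Y,Z=np.moveaxis(P,-1,0);H,S,V=[a.astype(int) for a in cv2.split(cv2.cvtColor(im,cv2.COLOR_BGR2HSV))]
s=robot.read_state();t=s['tcp_pos'];R=cv2.Rodrigues(s['tcp_rot'])[0]
m=(H>80)&(H<105)&(S>110)&(Z>25)&(Z<35)
q=((P-t)@R)[m];print(m.sum(),np.percentile(q,[1,50,99],axis=0).round(1))
E
```

```text
24.9 [ 483.10626432 -323.14996962  228.57642499] [-3.12279501  0.32879165 -0.01624099] 0.6395351089420145 [ 0.00970719  0.71730285 -0.82950907]
11053
cover plane in tool: slope deg 0.5971220749924241 z0 5.327114406128822 xmax 65.61800221576473
1564 [[-51.6 -84.2 196.4]
 [ 80.   -6.4 199. ]
 [115.2  83.8 204.2]]
```

View pics/w8.png

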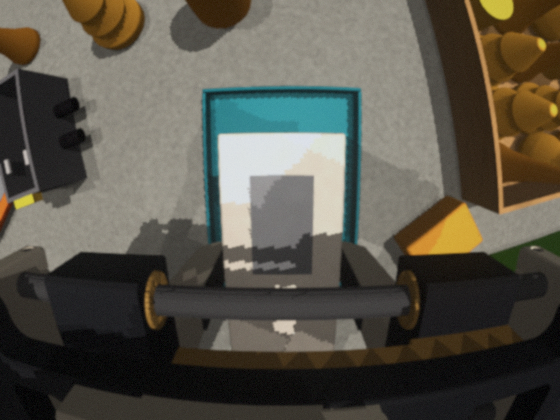

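The cover (282,210) is held square above the tray, which is centred around it (rim at 205..358, 90). I lower it.

Emit:
{"method": "jog_arm", "body": {
  "series": [
    {"linear": [0, 0, 0.3], "dr": [0, 0, 0]},
    {"linear": [0, 0, 0.45], "dr": [0, 0, 0]},
    {"linear": [0, 0, 0.5], "dr": [0, 0, 0]},
    {"linear": [0, 0, 0.5], "dr": [0, 0, 0]},
    {"linear": [0, 0, 0.5], "dr": [0, 0, 0]},
    {"linear": [0, 0, 0.5], "dr": [0, 0, 0]},
    {"linear": [0, 0, 0.4], "dr": [0, 0, 0]},
    {"linear": [0, 0, 0.3], "dr": [0, 0, 0]},
    {"linear": [0, 0, 0.2], "dr": [0, 0, 0]},
    {"linear": [0, 0, 0.06], "dr": [0, 0, 0]},
    {"linear": [0, 0, 0], "dr": [0, 0, 0]},
    {"linear": [0, 0, 0], "dr": [0, 0, 0]},
    {"linear": [0, 0, 0], "dr": [0, 0, 0]}
  ]
}}

```text
time: 26.3
tcp_pos: [485.3, -323.6, 44.1]
tcp_rot: [-3.124, 0.329, -0.018]
force: [0.5, 0.1, -1.3]
opening: 0.642
grasp_force: 30.0
```

Emit:
{"method": "jog_arm", "body": {
  "series": [
    {"linear": [0, 0, 0.03], "dr": [0, 0, 0]},
    {"linear": [0, 0, 0.03], "dr": [0, 0, 0]},
    {"linear": [0, 0, 0.02], "dr": [0, 0, 0]},
    {"linear": [0, 0, 0], "dr": [0, 0, 0]},
    {"linear": [0, 0, 0], "dr": [0, 0, 0]},
    {"linear": [0, 0, 0], "dr": [0, 0, 0]}
  ]
}}

```text
time: 26.9
tcp_pos: [485.5, -323.6, 40.6]
tcp_rot: [-3.124, 0.329, -0.018]
force: [-4.0, 3.2, 13.2]
opening: 0.642
grasp_force: 30.0
```

Emit:
{"method": "jog_arm", "body": {
  "series": [
    {"linear": [0, 0, -0.01], "dr": [0, 0, 0]},
    {"linear": [0, 0, 0], "dr": [0, 0, 0]},
    {"linear": [0, 0, 0], "dr": [0, 0, 0]},
    {"linear": [0, 0, 0], "dr": [0, 0, 0]},
    {"linear": [0, 0, 0], "dr": [0, 0, 0]},
    {"linear": [0, 0, 0], "dr": [0, 0, 0]},
    {"linear": [0, 0, -0.2], "dr": [0, 0, 0]},
    {"linear": [0, 0, -0.4], "dr": [0, 0, 0]},
    {"linear": [0, 0, -0.6], "dr": [0, 0, 0]},
    {"linear": [0, 0, -0.8], "dr": [0, 0, 0]},
    {"linear": [0, 0, -0.8], "dr": [0, 0, 0]},
    {"linear": [0, 0, -0.8], "dr": [0, 0, 0]},
    {"linear": [0, 0, 0], "dr": [0, 0, 0]},
    {"linear": [0, 0, 0], "dr": [0, 0, 0]}
  ],
  "gripper": 0.95
}}

```text
time: 28.3
tcp_pos: [483.3, -323.5, 220.9]
tcp_rot: [-3.124, 0.329, -0.019]
force: [-0.1, -0.1, -0.4]
opening: 0.95
grasp_force: 0.0
```

Run:
```python
from h import *
s=robot.read_state();print(s['time'],s['tcp_pos'],s['opening'])
im,d,P=cloud('wrist');X,Y,Z=np.moveaxis(P,-1,0);H,S,V=[a.astype(int) for a in cv2.split(cv2.cvtColor(im,cv2.COLOR_BGR2HSV))]
t=s['tcp_pos']; k=(Z>26)&(Z<45)&(S<60)&(abs(X-485)<90)&(abs(Y+323)<60)
A=np.c_[X[k],Y[k],np.ones(k.sum())];print(k.sum(),np.linalg.lstsq(A,Z[k],rcond=None)[0],np.median(Z[k]),cv2.minAreaRect(P[k][:,:2].astype(np.float32)))
for n in ['scene','side']:
    a=np.load(n+'0.npz');im,d,P=cloud(n)
    cv2.imwrite(f'pics/{n}9.png',im)
    for X0 in ([(697,757,-327,-269),(722,771,-188,-140),(770,800,-20,15),(723,776,149,203),(732,773,260,317),(386,442,440,499),(358,427,-500,-448)]):
        f=lambda P:np.median(P[(P[...,0]>X0[0]-15)&(P[...,0]<X0[1]+15)&(P[...,1]>X0[2]-15)&(P[...,1]<X0[3]+15)&(P[...,2]>25)],0).round(1)
        print(n,f(a['P']),f(P))
```

```text
28.3 [ 483.28782964 -323.48111984  220.9147657 ] 0.9504904087195137
6984 [ 2.90135630e-03 -9.94249305e-04  3.31019495e+01] 34.82498483353041 ((481.4564514160156, -321.96734619140625), (60.39509201049805, 140.2231903076172), 77.98863983154297)
scene [ 737.3 -283.8   97. ] [ 737.4 -284.4   96.7]
scene [ 752.8 -158.1   67.2] [ 752.7 -158.4   67.1]
scene [788.9  -1.5  68.4] [788.9  -1.2  68.4]
scene [762.2 179.   89.2] [761.9 179.2  89.1]
scene [756.4 290.8  56. ] [756.5 290.5  56.3]
scene [429.9 472.3  70.4] [430.4 472.2  70.5]
scene [ 406.5 -480.8   50.2] [ 407.3 -480.1   50.6]
side [ 713.  -281.8   95.2] [ 712.3 -281.4   93.3]
side [ 731.7 -157.9   72.2] [ 731.8 -156.8   68.1]
side [7.732e+02 4.000e-01 6.940e+01] [7.735e+02 2.000e-01 6.940e+01]
side [734.9 185.9  81.3] [735.1 186.8  81.6]
side [732.6 301.7  58.4] [732.2 301.7  59.6]
side [400.7 486.4  86.6] [401.  486.1  86.8]
side [ 389.6 -474.3   48.6] [ 389.6 -472.3   49.1]
```

View pics/scene9.png

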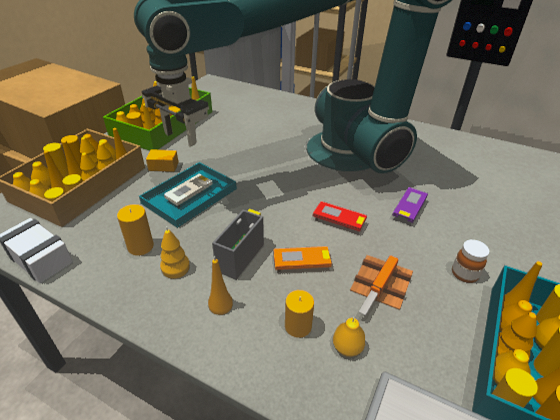

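The white cover lies flat in the tray (190,188) and the box is open (240,240). The opener is on its rest (380,278) and every other object is where it was.

```bash
python3 -c "
from bench import robot
print(robot.sign_off())"
```

```text
the job is handed in; nothing more can be done
None
```

The job is handed in at about 28 s of the 72 s allowed: the cover was pried loose with the opener, the opener is back on its rest the same way up, the cover lies flat and top side up in the teal tray, and the candles, wax block and jar have not moved.

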